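# Close the bobbin winder's guard and switch it on

### The arm

A 6-joint arm with a two-finger parallel gripper is mounted at the origin on the work surface. World frame = base frame: x ahead of the robot, y to its left, z up, the work surface at z = 0. Lengths are in m, angles in rad, forces in N, time in s.
With the tool pointing down it reaches from about 0.25 to 0.725 m from the base axis. Payload 4 kg.
Tool frame: the origin (TCP) lies midway between the tips of the shut fingers; the grasp point (between the pads) lies 19 mm behind it; z points along the fingers, y is the line along which they close (so a half turn about z gives the same grasp; the last joint's range is limited). The gripper opens to 85 mm and grips with 20 to 120 N. Pads are 22 mm wide; open, the fingers measure 114 mm over their backs; the gripper's body (76 mm by 85 mm) begins 54 mm behind the grasp point. The pads swing forward as they close: fully open they stand 13 mm farther back than shut.
Start: joints at [-1.232, 0.241, 0.005, 1.335, 0, 1.571], TCP at [0.166, -0.472, 0.201] pointing down, gripper open.
Joint ranges: [-2.72, 2.72], [-1.05, 1.87], [-1.09, 1.28], [-1.99, 2.15], [-1.42, 1.44], [-3.14, 3.14]. Speed limits (rad/s): [2.79, 2.79, 3.14, 3.14, 3.14, 3.14].

### API

Orientations are given as a unit quaternion [x, y, z, w].
In Python, from workcell import bot gives the robot as it stands.
- The arm moves only by the tool move_arm, never from a script. Its argument "motion" is a list of rows, each an object of numbers: "x", "y", "z": the shift along the tool's x, y, z in cm; "yaw": the turn about the tool's z in degrees. A call has 1 to 20 rows; each row is the pose to reach, as a shift and turn from the pose commanded when the call began, along the tool's axes at that moment; what a row does not reach only later rows make up. A row lasts 1/8 s, in which the tool goes at most 62.5 mm and 10.7 degrees, less where a joint would pass 70% of its speed; a pose out of reach is approached as far as the arm can. A call with a gripper value outside its range is refused whole. "gripper" is the opening, from -1 (shut) to 1 (fully open), set as the call begins (left out, the last holds). The fingers move at their own pace and stop on an object; the grip force is fixed at half the most. Time passes only in rows, so rows that repeat a pose let the fingers close. It gives the time, the measured TCP pose, the force, the opening and the grip force at its end, in the units of the state.
- bot.get_obs(): the state, without advancing time (a new reading comes with each control period).
- bot.camera(name): name is "scene" or "top" or "wrist"; returns the picture (480x640x3 uint8, blue, green, red); there is no depth.
- bot.camera_model(name): a dict with "K" (3x3 intrinsics, pixels), "world_from_camera" (4x4, takes a point from camera to world coordinates). Camera axes: x right, y down, z forward; pixel columns grow to the right and rows downward; lengths in m; the calibration is good to about 2 mm. A picture is of the moment at which its call begins: read the wrist's pose just before it. camera_model takes no time and is no camera call; for the wrist camera it gives the pose at the moment of the call.
- bot.job_done(): hands the job in; it is judged then, once.
Trained networks look in the newest picture that a camera, given by its name, has taken for a name from the list of things; names that differ only in an ending like _2 or _b are one class to them, and where a whole thing is asked for, a point or a joint stands for the part that bears it (a point fixed in the world has none). Each returns a list of dicts, best first, with "score" (0 to 1); they miss things now and then, are a little off and sometimes report something else, mostly with a low value. They report only what shows in the picture. A call takes as long as a camera call.
- bot.cut_out(camera, name): "mask" (480x640 bool, what is visible of it) and "centre" ([row, column] in pixels, amid what is visible of it).
The state is a dict: "clock": time; "joint_pos": joint angles; "joint_vel": joint speeds; "tau": joint torques, N m; "eef_pos": TCP position; "tool_rot": TCP orientation; "ft_force": force on the tool from outside, world axes, zero at the start; "ft_torque": the same for the moment, N m; "grip_width": finger opening in m; "grasp_force": force on a finger pad.
Only numpy, scipy, OpenCV 4.12 (cv2) and the standard library are available. Lean on these libraries where they do the work, as an engineer would, in place of code of your own. Each camera call takes 0.05 s, during which the arm holds its last target. There are 200 camera calls.

### The job

Get the bobbin winder running: swing its yellow-framed guard down until it is fully shut, without slamming it, and only then flip the red bat toggle on the yellow switch box over to its green side. Leave the lamp switch (black toggle on the grey box) as it is, and do not disturb the yarn cone, the cocoon basket or the shuttle.

Things in the scene. Friction and masses are not known exactly. Their poses are not given: they have to be found in the camera images.
- winder: Bobbin winder fixed to the table: green open trough 170 mm (x) by 200 mm (y), 70 mm high, a yellow bobbin lying in it along y; a green motor block 100 mm high stands against its +y side (y = +100 to +185 mm, x = -55 to +55 mm). Origin: centre of the trough's underside, on the table. +x points away from the robot (yaw within 0.25 rad), z up.
- guard (a joint): Hinge angle of the guard, rad: 0 = shut, level on the trough's rim; grows as the front edge rises; 1.57 = upright; stop at 1.9. Starts open, 1.35 to 1.8. Stiff hinge (0.45 N m): it stays where it is left and needs about 2 to 5 N at its front edge.
- guard_hinge (a point): Middle of the guard's hinge line, which runs along the winder's y on the trough rim farthest from the robot (winder x = +85, z = 70 mm). The guard's underside passes through this line, its outer face is 8 mm off it: on top when shut (78 mm over the table), looking away from the robot when upright. Axes: the winder's.
- guard_edge (a point): Middle of the guard's front edge on its outer face (moves with the guard). The guard is a stiff flat panel, clear with a yellow frame, 175 mm from hinge to front edge, 200 mm wide, 8 mm thick. A black tab 60 mm wide sticks out a further 25 mm from the middle of this edge, in the panel's plane. Axes equal the winder's when shut.
- winder_box: The winder's switch box, fixed to the table: yellow, 110 mm (x) by 70 mm (y), 45 mm high, with a green plate on top at its +x end (on) and a white one at its -x end (off). Origin: centre of its underside. The bat swings in the box's xz plane; +x, the on side, is within 0.9 rad of straight away from the robot. It may stand left or right of the lamp's box.
- winder_switch (a joint): Angle of the red bat, rad: 0 = off, leaning 0.5 from upright to the box's -x; 0.5 = upright; 1.0 = on, leaning 0.5 to the box's +x. Starts off. Sprung over-centre toggle: it resists up to the middle (about 3 N at the tip), then snaps to the far stop. Pivot: on the box's z axis 45 mm above the table, turning about the box's y.
- winder_bat_tip (a point): Top end of the red bat, 80 mm from its pivot along the bat (115 mm above the table when off or on, 125 mm when upright). The bat is round, 10 mm thick at the foot and 19 mm at the top.
- lamp_box: The lamp's switch box: same size and build as winder_box but grey, fixed to the table, same frame, with its own yaw. Not to be operated.
- lamp_switch (a joint): Angle of the lamp's black bat, rad: 0 = on, leaning 0.5 from upright to its box's +x (green side), where it starts and must stay; -0.5 = upright; -1.0 = off. Same over-centre action, size and pivot as the red one.
- cone: Golden yarn cone standing upright, 92 mm across the foot, 145 mm high, loose. Origin: centre of its underside.
- basket: Round basket with white cocoons, 120 mm across, 56 mm high, loose. Origin: centre of its underside.
- shuttle: Wooden weaving shuttle, 150 mm long, 34 mm wide, 28 mm high, lying loose. Origin: centre of its underside.

How it is judged:
On the way, in this order (a step that is already met when the one before it is completed fails the run):
1. the guard is fully shut (value of joint guard below 0.07 rad), for 0.2 s.
2. the red toggle has been flipped to on (value of joint winder_switch above 0.9 rad), for 0.2 s.
At the end, for the whole second after the job is handed in: The guard is shut (within 0.07 rad, about 12 mm at its front edge), the red toggle rests at its on stop (above 0.9 rad), the lamp toggle is still on (above -0.1 rad), and the cone, basket and shuttle are within 30 mm of where they began (value of joint guard below 0.07 rad and value of joint winder_switch above 0.9 rad and value of joint lamp_switch above -0.1 rad and distance of each of cone, basket, shuttle from where it was at the start of the episode below 0.03 m); the robot touches nothing.
It fails at once if the winder is switched on (red toggle past its middle) while the guard is more than 0.12 rad open (value of joint winder_switch above 0.5 rad and value of joint guard above 0.12 rad).
It fails at once if the guard is slammed (closing faster than 3 rad/s) (velocity of joint guard below -3 rad/s).
It fails at once if the lamp toggle is pushed past its middle (value of joint lamp_switch below -0.5 rad).
It fails at once if the yarn cone is tipped by more than 0.4 rad (angle between cone's own z axis and vertical above 0.4 rad).
It fails at once if the cone, basket or shuttle is pushed more than 30 mm away (distance of any of cone, basket, shuttle from where it was at the start of the episode above 0.03 m).
It also fails if it takes over 48 s, if anything falls off the work surface, if the arm or the gripper's body presses on something with over 40 N, if the wrist force passes 120 N, or if a joint passes its speed limit or range.

## Working session

There is one attempt and no reset: what is moved stays moved. The work goes in short steps, Python scripts to look and compute and a tool call to move; the robot and the scene stay as the last step left them, time stands still between calls to the robot, and variables do not carry over. Pictures are saved under pics/ and viewed, at most 10 in all, crops included, and the job is handed in when it is done.

Besides the shell and the picture viewer there is one more tool, called after "Request:" by a JSON object that holds its "fn" and its "kwargs". move_arm: Moves the arm, as the interface text tells. Its arguments: {"type":"object","properties":{"motion":{"type":"array"},"gripper":{"type":"number"}},"required":["motion"]}

```bash
mkdir -p pics; ls; python3 - <<'E'
from workcell import bot
import cv2,numpy as np
o=bot.get_obs();print(o['clock'],o['eef_pos'],o['tool_rot'],o['joint_pos'])
a=bot.camera('scene');b=bot.camera('top')
cv2.imwrite('pics/s.png',a);cv2.imwrite('pics/t.png',b)
for c in('scene','top'):
  m=bot.camera_model(c);print(c,m['K'],m['world_from_camera'])
E
```

```text
pics
0.0 [ 0.16593714 -0.47089872  0.20011592] [ 9.85687641e-01  1.68578606e-01 -1.86776489e-04 -1.04547359e-03] [-1.23198885e+00  2.41391544e-01  3.70368048e-03  1.33523246e+00
 -1.56488513e-05  1.57082871e+00]
scene [[619.61877962   0.         321.06526281]
 [  0.         619.61877962 243.6413192 ]
 [  0.           0.           1.        ]] [[-0.88324818  0.37554002 -0.2807888   0.86556965]
 [ 0.46889286  0.70291137 -0.53484119  0.57577185]
 [-0.00348464 -0.60405737 -0.79693322  1.00163769]
 [ 0.          0.          0.          1.        ]]
top [[501.44114153   0.         315.22988003]
 [  0.         501.44114153 239.03869185]
 [  0.           0.           1.        ]] [[-3.03492148e-02 -9.94370453e-01  1.01520088e-01  4.46396491e-01]
 [-9.99539214e-01  3.02464846e-02 -2.55141378e-03 -5.78786145e-02]
 [-5.33575283e-04 -1.01550742e-01 -9.94830218e-01  1.04345359e+00]
 [ 0.00000000e+00  0.00000000e+00  0.00000000e+00  1.00000000e+00]]
```

View pics/s.png

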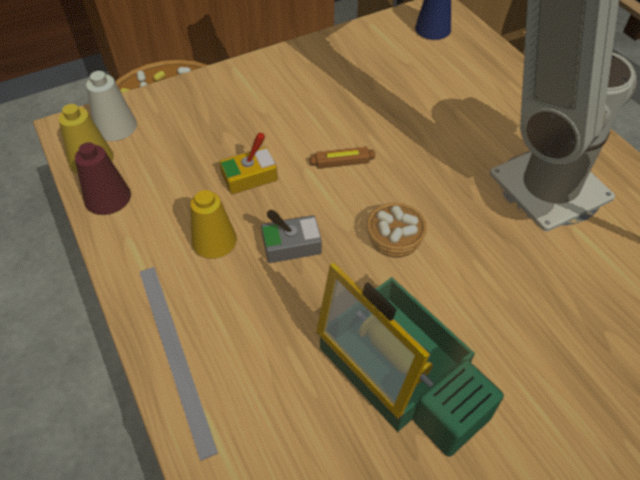

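View pics/t.png

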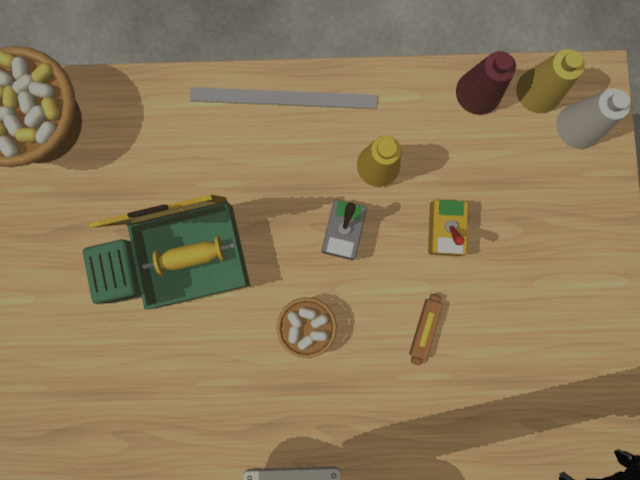

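The scene view shows the guard upright, its top edge at about (335,270)–(425,355). In the top view the trough rim corners are near (132,222), (238,206), (247,288) and (143,306). The yellow box is at (449,228) with its green end away from the robot, and the lamp box is at (344,230).

```bash
cat > h.py <<'E'
from workcell import bot
import cv2,numpy as np
def bp(c,u,v,z):
    m=bot.camera_model(c);T=m['world_from_camera'];d=T[:3,:3]@np.linalg.solve(m['K'],[u,v,1.]);p=T[:3,3]
    return p+d*(z-p[2])/d[2]
def pj(c,P):
    m=bot.camera_model(c);T=m['world_from_camera'];q=m['K']@(T[:3,:3].T@(np.asarray(P)-T[:3,3]));return q[:2]/q[2]
E
python3 - <<'E'
from h import *
bot.camera('top');bot.camera('scene')
for n,z in(('winder_box',.045),('lamp_box',.045),('cone',.07),('basket',.056),('shuttle',.028),('winder_bat_tip',.115)):
  for c in('top','scene'):
    r=bot.cut_out(c,n)
    for d in r[:2]:
      if d['score']<.3: continue
      k=cv2.findContours(d['mask'].astype('uint8'),0,2)[0];k=max(k,key=cv2.contourArea)[:,0]
      P=np.array([bp(c,u,v,z)[:2] for u,v in k]).astype('float32')
      print(n,c,round(d['score'],2),cv2.minAreaRect(P), bp(c,d['centre'][1],d['centre'][0],z)[:2])
print('rim')
for u,v in((132,222),(238,206),(247,288),(143,306)): print(bp('top',u,v,.07))
img=cv2.imread('pics/t.png');cv2.imwrite('pics/tc.png',cv2.resize(img[180:320,70:270],None,fx=4,fy=4,interpolation=2))
img=cv2.imread('pics/t.png');cv2.imwrite('pics/tb.png',cv2.resize(img[180:280,310:490],None,fx=4.4,fy=4.4,interpolation=2))
E
```

```text
winder_box top 0.83 ((0.5630983114242554, -0.3274177312850952), (0.0765194296836853, 0.11267917603254318), 84.1060791015625) [ 0.55979463 -0.33436952]
winder_box top 0.64 ((0.5461166501045227, -0.3422120213508606), (0.04019348323345184, 0.01915568672120571), 30.690139770507812) [ 0.54270975 -0.3389897 ]
lamp_box top 0.62 ((0.5657865405082703, -0.11968392133712769), (0.0714368149638176, 0.11373651772737503), 74.20133209228516) [ 0.55937009 -0.12267045]
lamp_box scene 0.75 ((0.5683031678199768, -0.11958324909210205), (0.12988418340682983, 0.11152748018503189), 74.20948028564453) [ 0.57766389 -0.10482193]
cone top 0.89 ((0.694644570350647, -0.19612745940685272), (0.0857788696885109, 0.10550282895565033), 42.037410736083984) [ 0.69519953 -0.19574951]
cone scene 0.62 ((0.6980265378952026, -0.19536235928535461), (0.17491726577281952, 0.08408463001251221), 71.84466552734375) [ 0.70326966 -0.17734521]
basket top 0.95 ((0.3737070858478546, -0.03769545257091522), (0.11365219950675964, 0.11195109039545059), 43.444129943847656) [ 0.37138462 -0.03868062]
shuttle top 0.9 ((0.36255335807800293, -0.2751808762550354), (0.037472840398550034, 0.1441533863544464), 70.84355926513672) [ 0.36074256 -0.27339707]
shuttle scene 0.85 ((0.36852794885635376, -0.2672116160392761), (0.05191890150308609, 0.14561836421489716), 70.27616119384766) [ 0.36602323 -0.27324541]
winder_bat_tip scene 0.64 ((0.41765695810317993, 0.013559713959693909), (0.12631739675998688, 0.10866907984018326), 37.36911392211914) [0.41215195 0.01323395]
rim
[0.59017566 0.29731078 0.07      ]
[0.6155695  0.08931383 0.07      ]
[0.45468867 0.0742894  0.07      ]
[0.4262731  0.27503487 0.07      ]
```

View pics/tc.png

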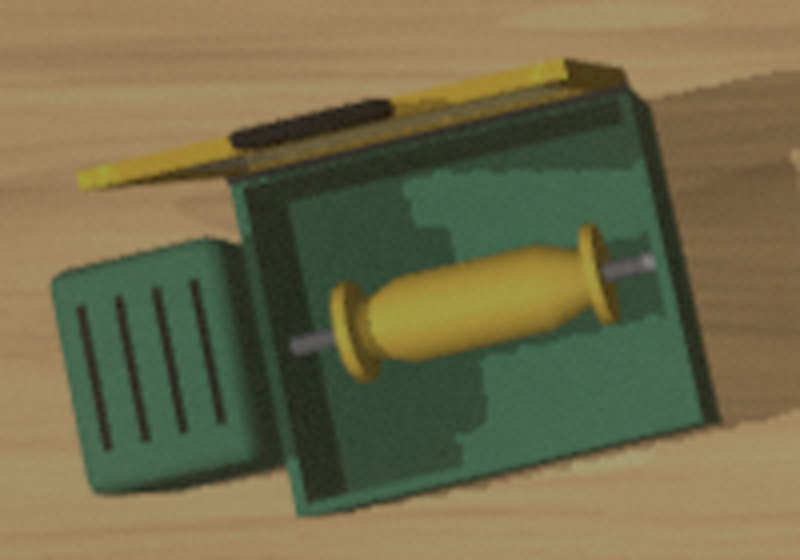

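View pics/tb.png

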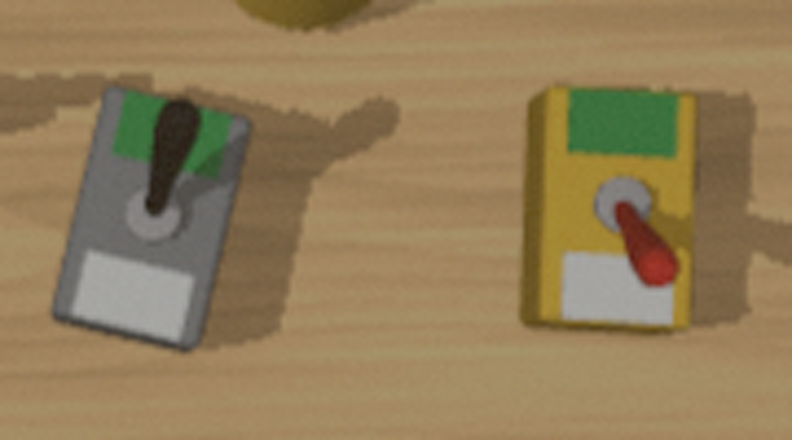

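The crops give clear corners. The rim runs through crop (235,180), (632,88), (705,425), (300,512), and the guard's front edge runs (78,172)–(562,60) outside and (80,190)–(566,82) inside. The green plate centre is (622,123), the white plate (617,289), and the red bat tip about (658,265). I'll fit the poses to these.

```bash
cat > fit.py <<'E'
from h import *
from scipy.optimize import least_squares
def W(p,q):
    c,s=np.cos(p[2]),np.sin(p[2]);q=np.asarray(q,float)
    return np.array([p[0]+c*q[0]-s*q[1],p[1]+s*q[0]+c*q[1],q[2]])
def gp(r,y,h,t): return [.085-r*np.cos(t)+h*np.sin(t),y,.07+r*np.sin(t)+h*np.cos(t)]
E
python3 - <<'E'
from fit import *
cr=lambda u,v:np.array([70+u/4,180+v/4])
rim=[((.085,.1,.07),cr(235,180)),((.085,-.1,.07),cr(632,88)),((-.085,-.1,.07),cr(705,425)),((-.085,.1,.07),cr(300,512))]
gd=[((.175,.1,.008),cr(78,172)),((.175,-.1,.008),cr(562,60)),((.175,.1,0),cr(80,190)),((.175,-.1,0),cr(566,82))]
f=lambda p:np.concatenate([pj('top',W(p,q))-u for q,u in rim]+[pj('top',W(p,gp(*q,p[3])))-u for q,u in gd])
r=least_squares(f,[.52,.18,0.1,1.5],loss='soft_l1');print(r.x,np.round(f(r.x).reshape(-1,2),1).tolist())
p=r.x
print('hinge',W(p,[.085,0,.07]),'edgeR',W(p,gp(.175,-.1,.008,p[3])),W(p,gp(.175,.1,.008,p[3])))
print('scene px outer corners',pj('scene',W(p,gp(.175,-.1,.008,p[3]))),pj('scene',W(p,gp(.175,.1,.008,p[3]))))
cb=lambda u,v,z:bp('top',310+u/4.4,180+v/4.4,z)
g,w=cb(622,123,.045),cb(617,289,.045);print('box',g,w,(g+w)/2,'yaw',np.arctan2(*(g-w)[1::-1]));print('tip',cb(658,265,.112),'pivot',cb(622,203,.045))
g,w=cb(172,135,.045),cb(133,295,.045);print('lamp',(g+w)/2,'tip',cb(178,115,.112))
E
```

```text
[0.52149626 0.1912873  0.19920297 1.40884831] [[-1.3, -0.3], [-0.6, -0.2], [-0.4, 0.1], [-0.7, 2.1], [0.0, -0.1], [0.7, -0.0], [0.8, 0.2], [0.9, -0.7]]
hinge [0.60481536 0.20810779 0.07      ] edgeR [0.60468418 0.10606387 0.24400006] [0.56510655 0.3021088  0.24400006]
scene px outer corners [329.62535454 263.34648642] [424.79416197 356.84053717]
box [ 0.60284935 -0.33639121  0.045     ] [ 0.52674427 -0.32970517  0.045     ] [ 0.56479681 -0.33304819  0.045     ] yaw -0.0876277359236404
tip [ 0.53103066 -0.32943551  0.112     ] pivot [ 0.56599251 -0.33425435  0.045     ]
lamp [ 0.56713053 -0.12009587  0.045     ] tip [ 0.60157614 -0.12833637  0.112     ]
```

Request:
{"fn": "move_arm", "kwargs": {"motion": [{"x":0,"y":0,"z":-5,"yaw":0},{"x":5,"y":-2,"z":-5,"yaw":-8},{"x":10,"y":-4,"z":-5,"yaw":-16},{"x":15,"y":-5.5,"z":-5,"yaw":-24},{"x":20,"y":-7.5,"z":-5,"yaw":-32},{"x":25,"y":-9,"z":-5,"yaw":-40},{"x":30,"y":-11,"z":-5,"yaw":-48},{"x":35,"y":-13,"z":-5,"yaw":-56},{"x":40,"y":-14.5,"z":-5,"yaw":-64},{"x":45,"y":-16.5,"z":-5,"yaw":-72},{"x":50,"y":-18,"z":-5,"yaw":-80},{"x":55,"y":-20,"z":-5,"yaw":-82},{"x":58,"y":-25,"z":-5,"yaw":-82},{"x":61,"y":-30,"z":-5,"yaw":-82},{"x":64,"y":-36,"z":-5,"yaw":-82},{"x":67.5,"y":-43,"z":-5,"yaw":-82},{"x":67.5,"y":-43,"z":-5,"yaw":-82},{"x":67.5,"y":-43,"z":-5,"yaw":-82}], "gripper": -1}}

```text
clock: 3.05
eef_pos: [0.6597, 0.1597, 0.2503]
tool_rot: [0.632, 0.775, -0.001, -0.0]
ft_force: [0.7, 0.2, -0.1]
grip_width: -0.0005
grasp_force: 0.0
```

Request:
{"fn": "move_arm", "kwargs": {"motion": [{"x":0,"y":0,"z":3.6},{"x":0,"y":-1.5,"z":3.6},{"x":0,"y":-3,"z":3.6},{"x":0,"y":-4,"z":3.6},{"x":0,"y":-4.6,"z":3.6},{"x":0,"y":-5.3,"z":3.7},{"x":0,"y":-6,"z":3.8},{"x":0,"y":-6.7,"z":4},{"x":0,"y":-7.4,"z":4.2},{"x":0,"y":-8.1,"z":4.5},{"x":0,"y":-8.8,"z":4.8},{"x":0,"y":-9.5,"z":5.1},{"x":0,"y":-10.1,"z":5.4}]}}

```text
invalid input at $.motion[0]: expected keys x, y, z, yaw
```

```bash
python3 - <<'E'
from h import *
a=bot.camera('scene');cv2.imwrite('pics/s2.png',cv2.resize(a[180:480,230:560],None,fx=2,fy=2))
E
```

```text
(no output)
```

View pics/s2.png

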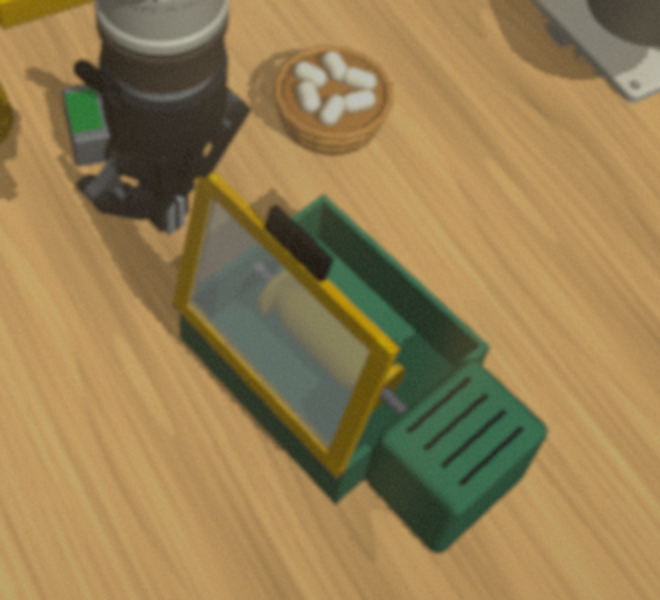

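The gripper is clear, just behind the upright guard, and nothing has moved. I'll resend the move with every key filled in.

Request:
{"fn": "move_arm", "kwargs": {"motion": [{"x":0,"y":0,"z":3.6,"yaw":0},{"x":0,"y":-1.5,"z":3.6,"yaw":0},{"x":0,"y":-3,"z":3.6,"yaw":0},{"x":0,"y":-4,"z":3.6,"yaw":0},{"x":0,"y":-4.6,"z":3.6,"yaw":0},{"x":0,"y":-5.3,"z":3.7,"yaw":0},{"x":0,"y":-6,"z":3.8,"yaw":0},{"x":0,"y":-6.7,"z":4,"yaw":0},{"x":0,"y":-7.4,"z":4.2,"yaw":0},{"x":0,"y":-8.1,"z":4.5,"yaw":0},{"x":0,"y":-8.8,"z":4.8,"yaw":0},{"x":0,"y":-9.5,"z":5.1,"yaw":0},{"x":0,"y":-10.1,"z":5.4,"yaw":0}]}}

```text
clock: 4.72
eef_pos: [0.5616, 0.1375, 0.2023]
tool_rot: [0.633, 0.774, 0.002, 0.003]
ft_force: [-5.9, -4.0, 24.2]
grip_width: 0.0002
grasp_force: 11.8
```

```bash
python3 - <<'E'
from h import *
a=bot.camera('scene');cv2.imwrite('pics/s3.png',cv2.resize(a[180:480,230:560],None,fx=2,fy=2))
E
```

```text
(no output)
```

View pics/s3.png

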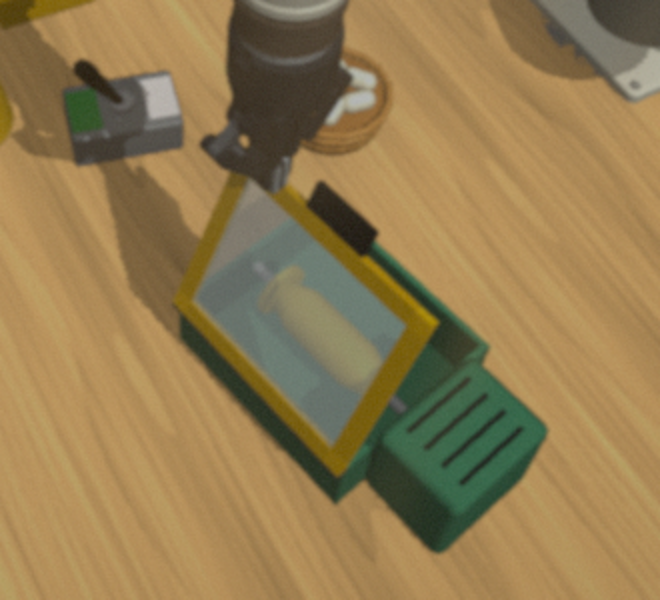

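```bash
python3 - <<'E'
from fit import *
p=[.5215,.1913,.1992]
for t in np.arange(.6,1.45,.1): print(round(t,1),pj('scene',W(p,gp(.175,.1,.008,t))).round(),pj('scene',W(p,gp(.175,-.1,.008,t))).round(),pj('scene',W(p,gp(.2,0.03,.008,t))).round(), np.round(gp(.175,0,.008,t),3))
o=bot.get_obs();print(pj('scene',o['eef_pos']),o['ft_force'],o['ft_torque'])
cv2.imwrite('pics/s4.png',cv2.resize(bot.camera('scene')[220:360,320:460],None,fx=4,fy=4,interpolation=2))
E
```

```text
0.6 [475. 332.] [385. 250.] [452. 289.] [-0.055  0.     0.175]
0.7 [472. 332.] [380. 248.] [448. 288.] [-0.044  0.     0.189]
0.8 [468. 332.] [375. 248.] [443. 288.] [-0.031  0.     0.201]
0.9 [462. 334.] [369. 248.] [437. 289.] [-0.018  0.     0.212]
1.0 [457. 337.] [363. 249.] [430. 291.] [-0.003  0.     0.222]
1.1 [450. 340.] [355. 251.] [422. 294.] [0.013 0.    0.23 ]
1.2 [442. 345.] [347. 254.] [413. 299.] [0.029 0.    0.236]
1.3 [434. 350.] [339. 258.] [404. 304.] [0.046 0.    0.241]
1.4 [426. 356.] [330. 263.] [394. 311.] [0.063 0.    0.244]
[364.19577994 282.63406963] [-5.94826454 -4.19489285 20.53815931] [-0.95000847  1.34315276  0.03558236]
```

View pics/s4.png

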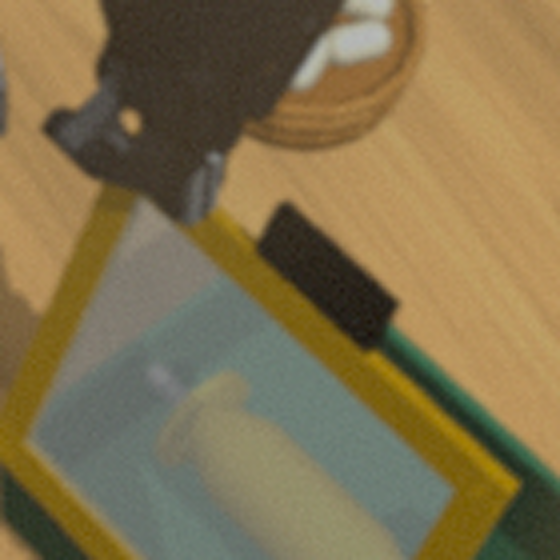

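The tip is on the outer face, with the guard at about 1.1 rad (its corner at scene pixel (449,342)). The force is mostly along the panel, so the wide knuckles are probably hooking the panel's edge. I'll back off, turn the tool 90° so its slim side faces the guard, and come back to the edge.

Request:
{"fn": "move_arm", "kwargs": {"motion": [{"x":0,"y":1,"z":-1,"yaw":0},{"x":0,"y":2,"z":-3,"yaw":0},{"x":0,"y":3,"z":-6,"yaw":0},{"x":0,"y":3,"z":-9,"yaw":0},{"x":0,"y":3,"z":-9,"yaw":-10},{"x":0,"y":3,"z":-9,"yaw":-20},{"x":0,"y":3,"z":-9,"yaw":-30},{"x":0,"y":3,"z":-9,"yaw":-40},{"x":0,"y":3,"z":-9,"yaw":-50},{"x":0,"y":3,"z":-9,"yaw":-60},{"x":0,"y":3,"z":-9,"yaw":-70},{"x":0,"y":3,"z":-9,"yaw":-80},{"x":0,"y":3,"z":-9,"yaw":-90},{"x":0,"y":3,"z":-7,"yaw":-90},{"x":0,"y":3,"z":-4,"yaw":-90},{"x":0,"y":3,"z":-1.8,"yaw":-90},{"x":0,"y":3,"z":-1.8,"yaw":-90}]}}

```text
clock: 6.95
eef_pos: [0.5883, 0.144, 0.2125]
tool_rot: [-0.1, 0.995, -0.0, -0.003]
ft_force: [-0.6, -0.3, 0.5]
grip_width: 0.0001
grasp_force: 0.0
```

```bash
python3 - <<'E'
from fit import *
o=bot.get_obs();e=o['eef_pos'];d=e[:2]-[.5215,.1913];a=.1992;print(np.cos(a)*d[0]+np.sin(a)*d[1],-np.sin(a)*d[0]+np.cos(a)*d[1],e[2],o['joint_pos'])
a=bot.camera('scene');print(pj('scene',e));cv2.imwrite('pics/s5.png',cv2.resize(a[200:380,300:480],None,fx=3,fy=3,interpolation=2))
E
```

```text
0.05611290634475015 -0.059566430989658414 0.2124900815149721 [2.40002473e-01 4.58473146e-01 3.47554098e-01 1.46571903e+00
 1.43517497e-04 4.05424405e-02]
[350.93922068 289.28595706]
```

View pics/s5.png

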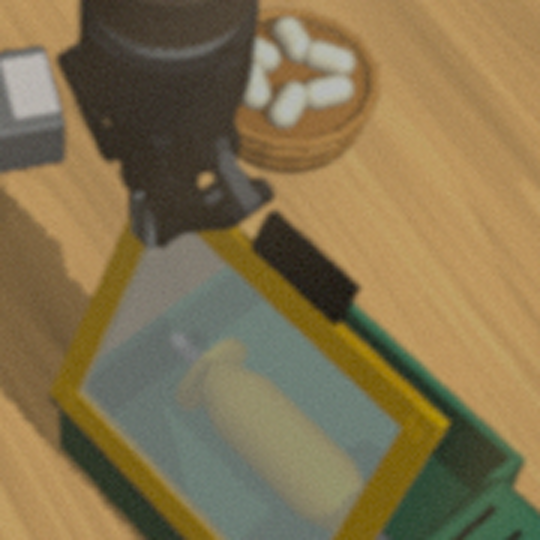

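Request:
{"fn": "move_arm", "kwargs": {"motion": [{"x":1.2,"y":0,"z":0,"yaw":0},{"x":2.3,"y":0,"z":0,"yaw":0},{"x":3,"y":0,"z":0.4,"yaw":0},{"x":3.7,"y":0,"z":0.8,"yaw":0},{"x":4.4,"y":0,"z":1.2,"yaw":0},{"x":5,"y":0,"z":1.6,"yaw":0},{"x":5.6,"y":0,"z":2.1,"yaw":0},{"x":6.2,"y":0,"z":2.6,"yaw":0}]}}

```text
clock: 8.0
eef_pos: [0.5291, 0.1318, 0.1926]
tool_rot: [-0.099, 0.995, 0.0, 0.002]
ft_force: [-9.9, -2.9, 23.3]
grip_width: -0.0002
grasp_force: 12.5
```

```bash
cat > ang.py <<'E'
from fit import *
p=[.5215,.1913,.1992]
def ang():
    bot.camera('scene')
    for n in('guard','guard_edge'):
        for d in bot.cut_out('scene',n)[:1]:
            r,c=np.nonzero(d['mask']);i=c.argmax();print(n,round(d['score'],2),'rightmost',c[i],r[c==c[i]].mean())
    for t in np.arange(0,1.2,.1): print(round(t,1),pj('scene',W(p,gp(.175,.1,.008,t))).round(1),end=' ')
    o=bot.get_obs();e=o['eef_pos'];d=e[:2]-p[:2];a=p[2]
    print('\nwinder xyz',np.cos(a)*d[0]+np.sin(a)*d[1],-np.sin(a)*d[0]+np.cos(a)*d[1],e[2],o['ft_force'],o['ft_torque'])
if __name__=='__main__': ang()
E
python3 ang.py; python3 -c "
from h import *
a=bot.camera('wrist');b=bot.camera('scene')[200:380,300:480]
cv2.imwrite('pics/w.png',np.hstack([cv2.resize(a,(440,330)),cv2.resize(b,(330,330),interpolation=2)]))"
```

```text
guard 0.75 rightmost 455 337.5
guard_edge 0.84 rightmost 454 337.5
0.0 [478.  348.9] 0.1 [479.5 344.5] 0.2 [480.2 340.6] 0.3 [480.1 337.4] 0.4 [479.3 334.8] 0.5 [477.6 333. ] 0.6 [475.1 332. ] 0.7 [471.7 331.8] 0.8 [467.5 332.5] 0.9 [462.4 334.1] 1.0 [456.5 336.6] 1.1 [449.8 340.1] 
winder xyz -0.005560086001856451 -0.05984294239848517 0.19213338668868105 [-9.05251682 -2.97334043 17.26465381] [-0.52787785  1.87045423 -0.04718292]
```

View pics/w.png

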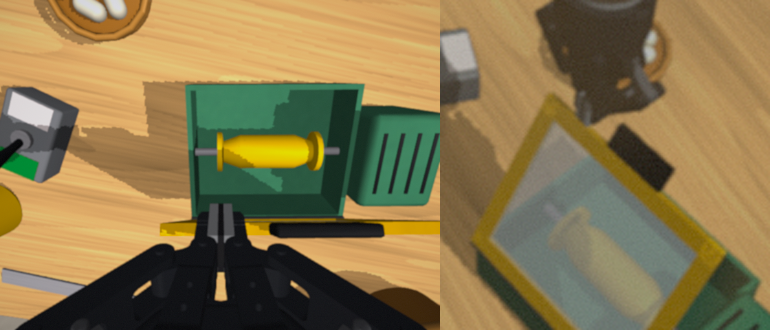

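```bash
python3 - <<'E'
from fit import *
cr=lambda u,v:np.array([70+u/4,180+v/4]); cs=lambda u,v:np.array([230+u/2,180+v/2])
rt=[((.085,.1,.07),cr(235,180)),((.085,-.1,.07),cr(632,88)),((-.085,-.1,.07),cr(705,425)),((-.085,.1,.07),cr(300,512))]
gt=[((.175,.1,.008),cr(78,172)),((.175,-.1,.008),cr(562,60)),((.175,.1,0),cr(80,190)),((.175,-.1,0),cr(566,82))]
rs=[((-.085,-.1,.07),cs(322,197)),((-.085,.1,.07),cs(487,350))]
gs=[((.175,-.1,.008),cs(208,178)),((.175,.1,.008),cs(395,352)),((0,-.1,.008),cs(177,305)),((0,.1,.008),cs(335,470))]
f=lambda p:np.concatenate([pj('top',W(p,q))-u for q,u in rt]+[pj('top',W(p,gp(*q,p[3])))-u for q,u in gt]+[pj('scene',W(p,q))-u for q,u in rs]+[pj('scene',W(p,gp(*q,p[3])))-u for q,u in gs])
for loss in('linear','soft_l1'):
  r=least_squares(f,[.52,.18,0.1,1.5],loss=loss);print(r.x,np.round(f(r.x).reshape(-1,2),1).tolist())
e=bot.get_obs()['eef_pos'];print('tip px',pj('scene',e),pj('wrist',e),e)
p=[*r.x[:3]]
# current guard from wrist edge & rim
for t in(.7,.8,.9,1.,1.1):print(t,'wrist edge -y outer/inner',pj('wrist',W(p,gp(.175,-.1,.008,t))).round(),pj('wrist',W(p,gp(.175,.0,.008,t))).round(),'scene',pj('scene',W(p,gp(.175,.1,.008,t))).round(),pj('scene',W(p,gp(.175,-.1,.008,t))).round())
print('wrist rim',[pj('wrist',W(p,q)).round().tolist() for q,_ in rt])
E
```

```text
[0.52205463 0.19245624 0.20321268 1.39927336] [[-2.0, -0.3], [-1.4, -0.6], [-0.9, -0.4], [-1.1, 2.0], [-0.6, 0.9], [0.0, 0.5], [0.2, 1.2], [0.2, -0.2], [1.0, -1.9], [1.7, -1.7], [-3.6, -5.2], [-1.4, 1.0], [-2.4, -0.9], [0.4, 4.2]]
[0.52232569 0.19212364 0.20261082 1.39908183] [[-1.8, -0.5], [-1.2, -0.8], [-0.7, -0.5], [-0.9, 1.8], [-0.3, 0.7], [0.2, 0.4], [0.5, 1.0], [0.4, -0.3], [0.9, -2.0], [1.4, -1.7], [-3.8, -5.3], [-1.7, 0.9], [-2.6, -1.1], [0.1, 4.1]]
tip px [379.88807846 275.29914604] [321.92067153 285.25521555] [0.52788577 0.1315759  0.19213222]
0.7 wrist edge -y outer/inner [242. 215.] [444. 214.] scene [472. 332.] [380. 249.]
0.8 wrist edge -y outer/inner [238. 247.] [450. 246.] scene [467. 333.] [375. 248.]
0.9 wrist edge -y outer/inner [235. 283.] [455. 283.] scene [462. 335.] [369. 249.]
1.0 wrist edge -y outer/inner [233. 322.] [458. 322.] scene [457. 337.] [362. 250.]
1.1 wrist edge -y outer/inner [232. 363.] [460. 363.] scene [450. 341.] [355. 252.]
wrist rim [[498.0, 318.0], [278.0, 318.0], [269.0, 122.0], [532.0, 121.0]]
```

```bash
python3 - <<'E'
from fit import *
for dz in(0,.01,.02,.03):
  e=bot.get_obs()['eef_pos'];e=e+[0,0,dz]
  print(dz,'s2',pj('scene',np.array([.6597,.1597,.2503+dz])),'s5',pj('scene',np.array([.5883,.144,.2125+dz])),'now',pj('scene',e),pj('wrist',e))
s=bot.camera('scene')[225:305,340:420];w=bot.camera('wrist')[240:400,220:420]
cv2.imwrite('pics/z.png',np.hstack([cv2.resize(s,(400,400),interpolation=2),cv2.resize(w,(400,320),interpolation=2)[:,:],]) if 0 else np.hstack([cv2.resize(s,(400,400),interpolation=2),cv2.copyMakeBorder(cv2.resize(w,(400,320)),0,80,0,0,0)]))
E
```

```text
0 s2 [313.56517852 302.90139078] s5 [350.92901454 289.27729076] now [379.88807846 275.29914604] [321.92067153 285.25521555]
0.01 s2 [313.47178068 299.14698978] s5 [351.16177963 285.64262465] now [380.34931263 271.69893919] [321.96963328 294.15959711]
0.02 s2 [313.37665822 295.32326241] s5 [351.3985697  281.94510781] now [380.81819203 268.03905682] [322.02401051 304.04885948]
0.03 s2 [313.27976292 291.42827057] s5 [351.63949006 278.18309578] now [381.29490832 264.31800283] [322.0847543  315.09596932]
```

View pics/z.png

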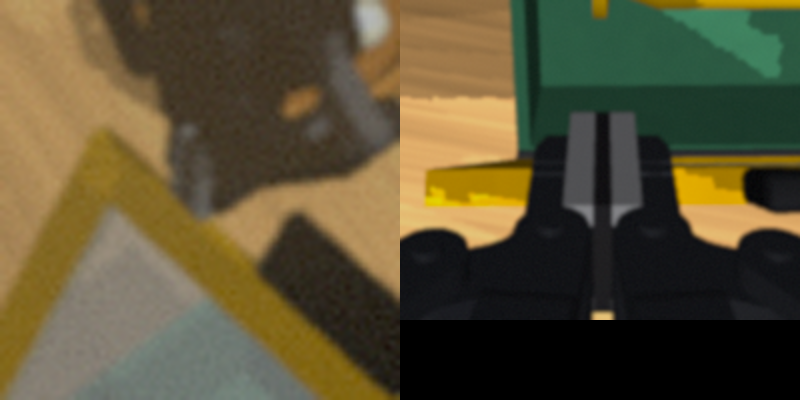

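The close-up explains it. The visible fingertip sits about 20 mm above the reported TCP: scene pixel (380,268) against a predicted (380,275), and the same offset showed in free air. So the tip has slipped onto the guard's end face. I'll retract, go about 2 cm lower on the outer face near the guard's -y end, clear of the tab, and push there.

Request:
{"fn": "move_arm", "kwargs": {"motion": [{"x":0,"y":0,"z":-2,"yaw":0},{"x":-2,"y":-1,"z":-5,"yaw":0},{"x":-5,"y":-3,"z":-5,"yaw":0},{"x":-6.5,"y":-3,"z":-3,"yaw":0},{"x":-6.5,"y":-3,"z":0,"yaw":0},{"x":-6.5,"y":-3,"z":1,"yaw":0},{"x":-5,"y":-3,"z":1,"yaw":0},{"x":-4,"y":-3,"z":1,"yaw":0},{"x":-3,"y":-3,"z":1,"yaw":0},{"x":-2.4,"y":-3,"z":1.4,"yaw":0},{"x":-1.8,"y":-3,"z":1.8,"yaw":0},{"x":-1.2,"y":-3,"z":2.2,"yaw":0},{"x":-0.7,"y":-3,"z":2.7,"yaw":0},{"x":-0.1,"y":-3,"z":3.2,"yaw":0},{"x":0.4,"y":-3,"z":3.7,"yaw":0}]}}

```text
clock: 10.22
eef_pos: [0.5309, 0.1016, 0.1515]
tool_rot: [-0.099, 0.995, -0.0, -0.0]
ft_force: [0.5, -1.2, 2.1]
grip_width: 0.0
grasp_force: 1.0
```

```bash
python3 ang.py
```

```text
guard 0.83 rightmost 468 332.0
guard_edge 0.86 rightmost 470 331.5
0.0 [478.  348.9] 0.1 [479.5 344.5] 0.2 [480.2 340.6] 0.3 [480.1 337.4] 0.4 [479.3 334.8] 0.5 [477.6 333. ] 0.6 [475.1 332. ] 0.7 [471.7 331.8] 0.8 [467.5 332.5] 0.9 [462.4 334.1] 1.0 [456.5 336.6] 1.1 [449.8 340.1] 
winder xyz -0.008854732629751973 -0.08969902040338433 0.15117369065225078 [ 0.39623996 -0.18055001 -0.2307388 ] [0.01609993 0.02330528 0.03397648]
```

Request:
{"fn": "move_arm", "kwargs": {"motion": [{"x":0.5,"y":0,"z":0.5,"yaw":0},{"x":1,"y":0,"z":1.1,"yaw":0},{"x":1.4,"y":0,"z":1.7,"yaw":0},{"x":1.8,"y":0,"z":2.3,"yaw":0},{"x":2.2,"y":0,"z":3,"yaw":0},{"x":2.5,"y":0,"z":3.6,"yaw":0},{"x":2.8,"y":0,"z":4.3,"yaw":0},{"x":3.1,"y":0,"z":4.9,"yaw":0},{"x":3.3,"y":0,"z":5.6,"yaw":0},{"x":3.5,"y":0,"z":6.3,"yaw":0},{"x":3.7,"y":0,"z":7,"yaw":0},{"x":3.8,"y":0,"z":7.7,"yaw":0}]}}

```text
clock: 11.88
eef_pos: [0.494, 0.0942, 0.0744]
tool_rot: [-0.099, 0.995, -0.0, -0.0]
ft_force: [-1.1, -0.5, 2.2]
grip_width: -0.0001
grasp_force: 0.8
```

```bash
python3 ang.py
```

```text
guard 0.67 rightmost 479 341.5
guard_edge 0.98 rightmost 479 341.5
0.0 [478.  348.9] 0.1 [479.5 344.5] 0.2 [480.2 340.6] 0.3 [480.1 337.4] 0.4 [479.3 334.8] 0.5 [477.6 333. ] 0.6 [475.1 332. ] 0.7 [471.7 331.8] 0.8 [467.5 332.5] 0.9 [462.4 334.1] 1.0 [456.5 336.6] 1.1 [449.8 340.1] 
winder xyz -0.046129599738329516 -0.08969478414375007 0.07442247784947378 [ 0.4108456  -0.31546096  0.54136023] [ 0.02046398 -0.01657818  0.05775105]
```

Request:
{"fn": "move_arm", "kwargs": {"motion": [{"x":0,"y":0,"z":0.4,"yaw":0},{"x":0,"y":0,"z":0.8,"yaw":0},{"x":0.1,"y":0,"z":1.2,"yaw":0},{"x":0.1,"y":0,"z":1.5,"yaw":0},{"x":0.1,"y":0,"z":1.5,"yaw":0}]}}

```text
clock: 12.65
eef_pos: [0.4932, 0.0941, 0.0597]
tool_rot: [-0.099, 0.995, -0.0, -0.0]
ft_force: [0.7, 0.2, -0.1]
grip_width: -0.0003
grasp_force: 0.0
```

Request:
{"fn": "move_arm", "kwargs": {"motion": [{"x":0,"y":0,"z":0.3,"yaw":0},{"x":0,"y":0,"z":0.5,"yaw":0},{"x":0,"y":0,"z":0.5,"yaw":0}]}}

```text
clock: 13.02
eef_pos: [0.4932, 0.0941, 0.0548]
tool_rot: [-0.099, 0.995, -0.0, -0.0]
ft_force: [-0.4, 0.8, 0.6]
grip_width: -0.0
grasp_force: 0.0
```

```bash
python3 ang.py
```

```text
guard 0.93 rightmost 478 346.5
0.0 [478.  348.9] 0.1 [479.5 344.5] 0.2 [480.2 340.6] 0.3 [480.1 337.4] 0.4 [479.3 334.8] 0.5 [477.6 333. ] 0.6 [475.1 332. ] 0.7 [471.7 331.8] 0.8 [467.5 332.5] 0.9 [462.4 334.1] 1.0 [456.5 336.6] 1.1 [449.8 340.1] 
winder xyz -0.0467210805049981 -0.08971740265975453 0.054969035258645015 [ 1.05795075 -0.31725651  0.32178259] [ 0.02125548  0.00591694 -0.01399209]
```

Not firmly seated yet (about 0.05 rad). I'll press lower in small steps until the force rises.

Request:
{"fn": "move_arm", "kwargs": {"motion": [{"x":0,"y":0,"z":0.3,"yaw":0},{"x":0,"y":0,"z":0.5,"yaw":0},{"x":0,"y":0,"z":0.5,"yaw":0}]}}

```text
clock: 13.55
eef_pos: [0.4933, 0.0941, 0.0498]
tool_rot: [-0.099, 0.995, -0.0, -0.0]
ft_force: [-0.9, -1.2, -0.6]
grip_width: 0.0001
grasp_force: 0.0
```

Request:
{"fn": "move_arm", "kwargs": {"motion": [{"x":0,"y":0,"z":0.3,"yaw":0},{"x":0,"y":0,"z":0.3,"yaw":0}]}}

```text
clock: 13.8
eef_pos: [0.4934, 0.0941, 0.0477]
tool_rot: [-0.099, 0.995, 0.0, 0.0]
ft_force: [-1.7, -0.7, 6.8]
grip_width: -0.0002
grasp_force: 3.2
```

```bash
python3 ang.py; python3 - <<'E'
from fit import *
p=[.5215,.1913,.1992]
m=bot.cut_out('scene','guard')[0]['mask'];r,c=np.nonzero(m)
for t in(0,.05,.1): print(t,[pj('scene',W(p,gp(.175,y,.008,t))).round(1).tolist() for y in(-.1,.1)])
print('top',c[r==r.min()].mean(),r.min(),'right',c.max())
E
```

```text
guard 0.82 rightmost 477 349.0
guard_edge 0.8 rightmost 476 349.0
0.0 [478.  348.9] 0.1 [479.5 344.5] 0.2 [480.2 340.6] 0.3 [480.1 337.4] 0.4 [479.3 334.8] 0.5 [477.6 333. ] 0.6 [475.1 332. ] 0.7 [471.7 331.8] 0.8 [467.5 332.5] 0.9 [462.4 334.1] 1.0 [456.5 336.6] 1.1 [449.8 340.1] 
winder xyz -0.0468336789797534 -0.0897168215905008 0.047707650597682345 [-3.15957219 -0.33610984  6.39035905] [-0.09003791  0.47931848  0.01970493]
0 [[394.7, 272.1], [478.0, 348.9]]
0.05 [[394.9, 269.5], [478.8, 346.6]]
0.1 [[394.9, 267.0], [479.5, 344.5]]
top 408.5 287 right 477
```

Request:
{"fn": "move_arm", "kwargs": {"motion": [{"x":0,"y":0,"z":0.2,"yaw":0},{"x":0,"y":0,"z":0.2,"yaw":0},{"x":0,"y":0,"z":0.2,"yaw":0}]}}

```text
clock: 14.38
eef_pos: [0.4935, 0.0941, 0.0476]
tool_rot: [-0.099, 0.995, 0.0, 0.001]
ft_force: [-6.1, -1.8, 19.3]
grip_width: -0.0001
grasp_force: 9.4
```

The guard is seated: the finger has stopped at z 0.0476 with 19 N on it. That puts the true tip about 30 mm above the TCP. I'll lift and travel to the red toggle.

Request:
{"fn": "move_arm", "kwargs": {"motion": [{"x":0,"y":0,"z":-4,"yaw":0},{"x":0,"y":0,"z":-10,"yaw":0},{"x":0,"y":0,"z":-16,"yaw":0},{"x":1.5,"y":-5,"z":-16,"yaw":3},{"x":3,"y":-10,"z":-16,"yaw":6},{"x":4.5,"y":-15,"z":-16,"yaw":9},{"x":6,"y":-20,"z":-16,"yaw":12},{"x":7.5,"y":-25,"z":-16,"yaw":15},{"x":9,"y":-30,"z":-16,"yaw":16.5},{"x":10.5,"y":-35,"z":-16,"yaw":16.5},{"x":11.6,"y":-40.3,"z":-16,"yaw":16.5},{"x":11.6,"y":-40.3,"z":-16,"yaw":16.5},{"x":11.6,"y":-40.3,"z":-16,"yaw":16.5}]}}

```text
clock: 16.0
eef_pos: [0.459, -0.3236, 0.2044]
tool_rot: [0.045, 0.999, 0.001, -0.0]
ft_force: [0.8, 0.6, -0.4]
grip_width: -0.0002
grasp_force: 0.0
```

```bash
python3 ang.py; python3 - <<'E'
from fit import *
for c in('scene','top','wrist'):
  bot.camera(c)
  for n in('winder_switch','winder_box'):
    for d in bot.cut_out(c,n)[:2]:
      r,k=np.nonzero(d['mask']);print(c,n,round(d['score'],2),[x.round() for x in d['centre']],'bbox',k.min(),k.max(),r.min(),r.max())
  print('pred pivot/mid/tip/box',pj(c,[.565,-.333,.045]).round(),pj(c,[.546,-.3315,.08]).round(),pj(c,[.527,-.33,.115]).round(),pj(c,[.565,-.333,.022]).round())
E
```

```text
guard 0.61 rightmost 476 349.0
guard_edge 0.76 rightmost 477 349.0
0.0 [478.  348.9] 0.1 [479.5 344.5] 0.2 [480.2 340.6] 0.3 [480.1 337.4] 0.4 [479.3 334.8] 0.5 [477.6 333. ] 0.6 [475.1 332. ] 0.7 [471.7 331.8] 0.8 [467.5 332.5] 0.9 [462.4 334.1] 1.0 [456.5 336.6] 1.1 [449.8 340.1] 
winder xyz -0.16244220522995115 -0.4914592886547344 0.2051024456543301 [-0.58068127 -0.20644625 -0.11331249] [0.05220312 0.00068341 0.0049571 ]Traceback (most recent call last):
  File "<stdin>", line 6, in <module>
AttributeError: 'float' object has no attribute 'round'
```

Request:
{"fn": "move_arm", "kwargs": {"motion": [{"x":0,"y":0,"z":5,"yaw":0},{"x":0,"y":0,"z":10,"yaw":0},{"x":0,"y":0,"z":14.2,"yaw":0},{"x":-2,"y":0,"z":14.2,"yaw":0},{"x":-4,"y":0,"z":14.2,"yaw":0},{"x":-5,"y":0,"z":14.2,"yaw":0},{"x":-6,"y":0,"z":14.2,"yaw":0},{"x":-7,"y":0,"z":14.2,"yaw":0}]}}

```text
clock: 17.25
eef_pos: [0.5275, -0.3296, 0.0634]
tool_rot: [0.044, 0.999, 0.0, -0.002]
ft_force: [-3.7, 0.6, 3.0]
grip_width: 0.0001
grasp_force: 1.9
```

Contact with the bat, at about 4 N. I'll push on past the middle.

Request:
{"fn": "move_arm", "kwargs": {"motion": [{"x":-1,"y":0,"z":0,"yaw":0},{"x":-2,"y":0,"z":0,"yaw":0},{"x":-3,"y":0,"z":0,"yaw":0},{"x":-4,"y":0,"z":0,"yaw":0},{"x":-4,"y":0,"z":0,"yaw":0}]}}

```text
clock: 17.88
eef_pos: [0.5699, -0.3337, 0.0627]
tool_rot: [0.044, 0.999, -0.0, 0.0]
ft_force: [0.2, 0.5, -0.2]
grip_width: 0.0004
grasp_force: 0.0
```

Request:
{"fn": "move_arm", "kwargs": {"motion": [{"x":2,"y":0,"z":0,"yaw":0},{"x":6,"y":0,"z":0,"yaw":0},{"x":9,"y":0,"z":-2,"yaw":0},{"x":11,"y":0,"z":-7,"yaw":0},{"x":13,"y":0,"z":-13,"yaw":0},{"x":18,"y":0,"z":-16,"yaw":0},{"x":22,"y":0,"z":-16,"yaw":0},{"x":22,"y":0,"z":-16,"yaw":0},{"x":22,"y":0,"z":-16,"yaw":0}]}}

```text
clock: 19.0
eef_pos: [0.35, -0.3143, 0.2232]
tool_rot: [0.045, 0.999, -0.0, 0.0]
ft_force: [0.1, 0.7, 0.0]
grip_width: -0.0002
grasp_force: 0.0
```

```bash
python3 ang.py; python3 - <<'E'
from fit import *
T={'off':[.527,-.33,.11],'on':[.603,-.3365,.11]}
for c in('top','scene'):
  a=bot.camera(c).astype(int);red=(a[...,2]>110)&(a[...,1]<60)&(a[...,0]<60)
  q=pj(c,[.565,-.333,.07]);y,x=np.nonzero(red);k=np.hypot(x-q[0],y-q[1])<60
  print(c,'red centroid',x[k].mean(),y[k].mean(),k.sum(),{n:pj(c,t).round() for n,t in T.items()})
  for n in('winder_switch','lamp_switch','cone','basket','shuttle'):
    for d in bot.cut_out(c,n)[:1]: print(' ',n,round(d['score'],2),np.round(d['centre']), bp(c,d['centre'][1],d['centre'][0],{'cone':.07,'basket':.056,'shuttle':.028}.get(n,.1)).round(3))
E
```

```text
guard 0.73 rightmost 476 348.5
guard_edge 0.8 rightmost 477 349.0
0.0 [478.  348.9] 0.1 [479.5 344.5] 0.2 [480.2 340.6] 0.3 [480.1 337.4] 0.4 [479.3 334.8] 0.5 [477.6 333. ] 0.6 [475.1 332. ] 0.7 [471.7 331.8] 0.8 [467.5 332.5] 0.9 [462.4 334.1] 1.0 [456.5 336.6] 1.1 [449.8 340.1] 
winder xyz -0.26766222258840444 -0.46160289556817646 0.22250595471430573 [ 0.41757314  0.74895716 -0.18026387] [0.09344533 0.00089076 0.01229972]
top red centroid 457.0507246376812 209.9855072463768 138 {'off': array([460., 242.]), 'on': array([461., 202.])}
  winder_switch 0.65 [230. 450.] [ 0.552 -0.315  0.1  ]
  lamp_switch 0.72 [213. 348.] [ 0.59  -0.125  0.1  ]
  basket 0.64 [329. 308.] [ 0.372 -0.04   0.056]
  shuttle 0.86 [330. 425.] [ 0.361 -0.275  0.028]
scene red centroid 234.30434782608697 149.9673913043478 92 {'off': array([262., 135.]), 'on': array([227., 146.])}
  winder_switch 0.59 [152. 233.] [ 0.597 -0.322  0.1  ]
  lamp_switch 0.58 [155. 338.] [ 0.41  -0.214  0.1  ]
  cone 0.84 [229. 211.] [ 0.707 -0.181  0.07 ]
  basket 0.82 [227. 396.] [ 0.384 -0.025  0.056]
  shuttle 0.8 [152. 340.] [ 0.367 -0.283  0.028]
```

The bat is on, the guard is shut, and the lamp toggle and loose items are where they started.

```bash
python3 -c "
from workcell import bot
print(bot.job_done())"
```

```text
the job is handed in; nothing more can be done
None
```

The guard was pressed shut first and the red toggle then flipped to on, with the lamp switch, cone, basket and shuttle showing no movement; the job was handed in at about 19 s, and no verdict came back.

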